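Seal the spice canisters at closing time

ROBOT

A 6-joint arm with a two-finger parallel gripper is mounted at the origin on the work surface. World frame = base frame: x ahead of the robot, y to its left, z up, the work surface at z = 0. Lengths are in mm, angles in rad, forces in N, time in s.
With the tool pointing down it reaches from about 275 to 1000 mm from the base axis. Payload 8.4 kg.
Tool frame: the origin (TCP) lies at the very end of the fingers, on their centre line; the grasp point (between the pads) lies 19 mm behind it; z points along the fingers, y is the direction in which the jaws open and shut (so a half turn about z gives the same grasp; the last joint's range is limited). The gripper opens to 85 mm and grips with 20 to 120 N. Pads are 22 mm wide; open, the fingers measure 114 mm over their backs; the gripper's body (76 mm by 85 mm) begins 54 mm behind the grasp point. The pads swing forward as they close: fully open they stand 13 mm farther back than shut.
Start: joints at [1.316, 0.353, 1.633, -0, 1.155, -0.002], TCP at [156.321, 605.138, 202.381] pointing down, gripper open.
Joint ranges: [-2.63, 2.63], [-0.92, 2.1], [0.06, 2.66], [-1.3, 4.44], [0, 2.69], [-3.02, 3.02]. Speed limits (rad/s): [2.22, 2.22, 2.79, 3.14, 3.14, 3.14].

INTERFACE

Orientations are given as [roll, pitch, yaw] about the fixed x, y, z axes, in that order (R = Rz(yaw) Ry(pitch) Rx(roll)).
In Python, from rig import r, vision gives the robot as it stands.
- The arm moves only by the tool move_arm, never from a script. Its argument "series" is text: rows parted by semicolons, each of 7 numbers parted by spaces: the closure, from -1 (fully open) to 1 (shut), then the shift along the tool's x, y, z in units of 40 mm (1.0 is 40 mm), then the turn, a rotation vector about the tool's x, y, z in degrees. In form: grip tx ty tz ax ay az; .... A call has 1 to 20 rows; each row shifts and turns the pose as measured when the row begins, along the tool's axes as they then stand; what a row does not reach is not made up. A row lasts 1/8 s, in which the tool goes at most 62.5 mm and 10.7 degrees, less where a joint would pass 70% of its speed; a pose out of reach is approached as far as the arm can. A call is refused whole if a number of a shift passes 1 or a number of a turn 10.7, either way. A call with a gripper value outside its range is refused whole. The fingers move at their own pace and stop on an object; "grip_force" is the grip in N (left out, the last holds). Time passes only in rows, so rows that do not move let the fingers close. It gives the time, the measured TCP pose, the force and the opening at its end, in the units of the state.
- r.sense(): the state, without advancing time (a new reading comes with each control period).
- vision.grab_frame(name): name is "scene" or "side" or "wrist"; returns the picture (384x512x3 uint8, red, green, blue); there is no depth.
- vision.camera_params(name): a dict with "fx", "fy", "cx", "cy" (pixels), "position" and "rotation" of the camera in the world. Camera axes: x right, y up, looking along -z (the intrinsics and any distortion apply to the point x, -y, -z); pixel columns grow to the right and rows downward; lengths in mm; the calibration is good to about 2 mm. A picture is of the moment at which its call begins: read the wrist's pose just before it. camera_params takes no time and is no camera call; for the wrist camera it gives the pose at the moment of the call.
- r.sign_off(): hands the job in, once; it reports no verdict.
The state is a dict: "clock": time; "qpos": joint angles; "qvel": joint speeds; "joint_efforts": joint torques, N m; "eef_pos": TCP position; "tcp_rot": TCP orientation; "contact_force": force on the tool from outside, world axes, zero at the start; "wrist_torque": the same for the moment, N m; "opening": opening from 0.0 (shut) to 1.0 (fully open).
Only numpy, scipy, OpenCV 4.12 (cv2) and the standard library are available. Lean on these libraries where they do the work, as an engineer would, in place of code of your own. Each camera call takes 0.05 s, during which the arm holds its last target. There are 200 camera calls.

TASK

Seal the three steel spice canisters for the night: press the round button on each lid all the way down, first on the tallest canister, then the middle one, then the shortest. Press gently and do not pick up, tip or shift the canisters, and leave the jar, the mill and the spoon where they are.

Things in the scene. Friction and masses are not known exactly. Their poses are not given: they have to be found in the camera images.
- tall_canister: The tall one of three loose, round brushed-steel canisters with black lids: 66 mm diameter (lid 68 mm), 190 mm high to the flat top of the lid, 0.3 to 0.8 kg. Origin: centre of the underside, standing on the counter (height 0); z points up.
- tall_button_top (a point): Centre of the flat top of the round white push button, 36 mm diameter, in the middle of the tall canister's lid. Raised at the start, this point is 204 mm above the counter (14 mm proud of the lid); fully down it is 194 mm (still 4 mm proud). Moves with the button.
- tall_button (a joint): How far that button is pressed, in m: 0 raised (start), 0.010 fully down against its stop. It slides straight down against about 3 N of friction, no spring, and stays where it is left.
- middle_canister: The middle one of three loose, round brushed-steel canisters with black lids: 66 mm diameter (lid 68 mm), 140 mm high to the flat top of the lid, 0.3 to 0.8 kg. Origin: centre of the underside, standing on the counter (height 0); z points up.
- middle_button_top (a point): Centre of the flat top of the round white push button, 36 mm diameter, in the middle of the middle canister's lid. Raised at the start, this point is 154 mm above the counter (14 mm proud of the lid); fully down it is 144 mm (still 4 mm proud). Moves with the button.
- middle_button (a joint): How far that button is pressed, in m: 0 raised (start), 0.010 fully down against its stop. It slides straight down against about 3 N of friction, no spring, and stays where it is left.
- short_canister: The short one of three loose, round brushed-steel canisters with black lids: 66 mm diameter (lid 68 mm), 90 mm high to the flat top of the lid, 0.3 to 0.8 kg. Origin: centre of the underside, standing on the counter (height 0); z points up.
- short_button_top (a point): Centre of the flat top of the round white push button, 36 mm diameter, in the middle of the short canister's lid. Raised at the start, this point is 104 mm above the counter (14 mm proud of the lid); fully down it is 94 mm (still 4 mm proud). Moves with the button.
- short_button (a joint): How far that button is pressed, in m: 0 raised (start), 0.010 fully down against its stop. It slides straight down against about 3 N of friction, no spring, and stays where it is left.
- glass_jar: Bystander: small loose amber glass jar with a paper label and a steel lid, 54 mm diameter, 85 mm high. Origin: centre of the underside.
- mill: Bystander: loose turned dark-wood mill, 52 mm diameter, 105 mm high. Origin: centre of the underside.
- scoop: Bystander: loose steel spoon with a wooden handle, 170 mm long, lying flat on the counter along its own x. Origin: its underside near the middle of its length.
Mind the look-alikes: they are no part of the job. What is shaped like the middle_canister but pink is not meant.

How it is judged:
By the outcome, as a careful person would: the job done as asked, in the order asked, and still so for the second after the job is handed in, with the robot touching nothing.
It also fails if it takes over 54 s, if anything falls off the work surface, if the arm or the gripper's body presses on something with over 40 N, if the wrist force passes 120 N, or if a joint passes its speed limit or range.

## Working session

There is one attempt and no reset: what is moved stays moved. The work goes in short steps, Python scripts to look and compute and a tool call to move; the robot and the scene stay as the last step left them, time stands still between calls to the robot, and variables do not carry over. Pictures are saved under pics/ and viewed, about 8 in all and at most 12, crops included, and the job is handed in when it is done.

Besides the shell and the picture viewer there is one more tool, called after "Request:" as name(argument=value, ...) on one line, values as JSON. move_arm: Moves the arm, as the interface text tells. Its arguments: {"type":"object","properties":{"series":{"type":"string"},"grip_force":{"type":"number"}},"required":["series"]}

```bash
mkdir -p pics; python3 - <<'E'
from rig import r, vision
import cv2,numpy as np
s=r.sense();print(s)
for n in("scene","side"):
    im=vision.grab_frame(n);cv2.imwrite(f"pics/{n}0.png",cv2.resize(im[:,:,::-1],(800,600),interpolation=cv2.INTER_CUBIC));cv2.imwrite(f"pics/{n}raw.png",im[:,:,::-1]);print(vision.camera_params(n))
E
```

```text
{'clock': 0.0, 'qpos': array([ 1.31562353e+00,  3.53676730e-01,  1.63412318e+00, -2.82316036e-05,
        1.15517577e+00, -2.40832889e-03]), 'qvel': array([ 1.67540366e-03, -6.80391877e-06,  1.35176796e-04, -4.71937149e-04,
        1.22028802e-03, -3.01469144e-04]), 'joint_efforts': array([ 2.14698433e-03, -6.05237174e+01, -3.42072415e+01,  1.76456401e-04,
        9.32503841e-03, -4.22856954e-05]), 'eef_pos': array([156.1882868 , 604.64991633, 201.64853156]), 'tcp_rot': array([-3.14020956e+00,  2.24814769e-05,  2.88883962e+00]), 'contact_force': array([-0.24145483,  0.10211131,  0.93281351]), 'wrist_torque': array([ 0.03827803, -0.02373445, -0.00239781]), 'opening': 1.0009132831815992}
{'fx': 390.639747667314, 'fy': 390.639747667314, 'cx': 258.62508714094645, 'cy': 192.49332605392843, 'position': array([1208.97164397,  180.94624312,  740.66406955]), 'rotation': array([0.85074889, 0.02375535, 1.79117514])}
{'fx': 370.96172618410503, 'fy': 370.96172618410503, 'cx': 257.1665555687882, 'cy': 192.32975193175085, 'position': array([214.95812333, 483.2891243 , 558.31891656]), 'rotation': array([ 0.96419535,  0.01357729, -2.55057049])}
```

View pics/scene0.png

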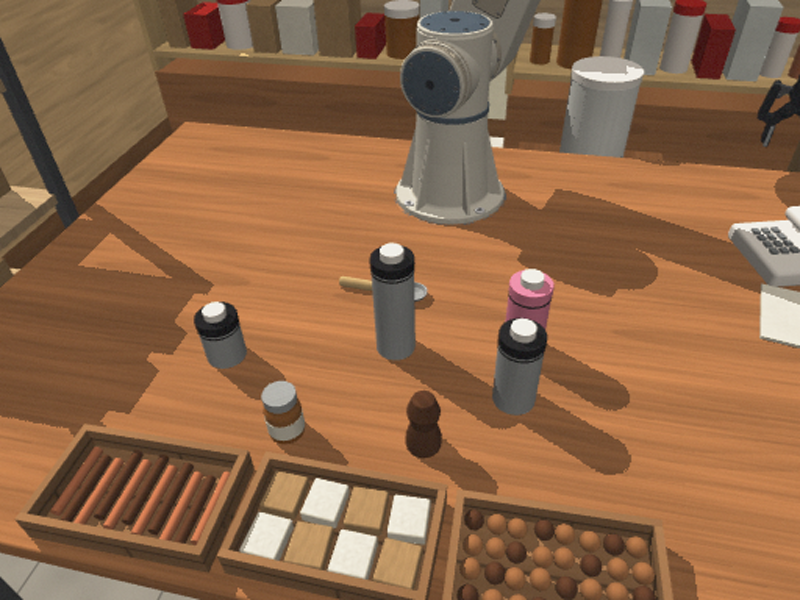

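View pics/side0.png

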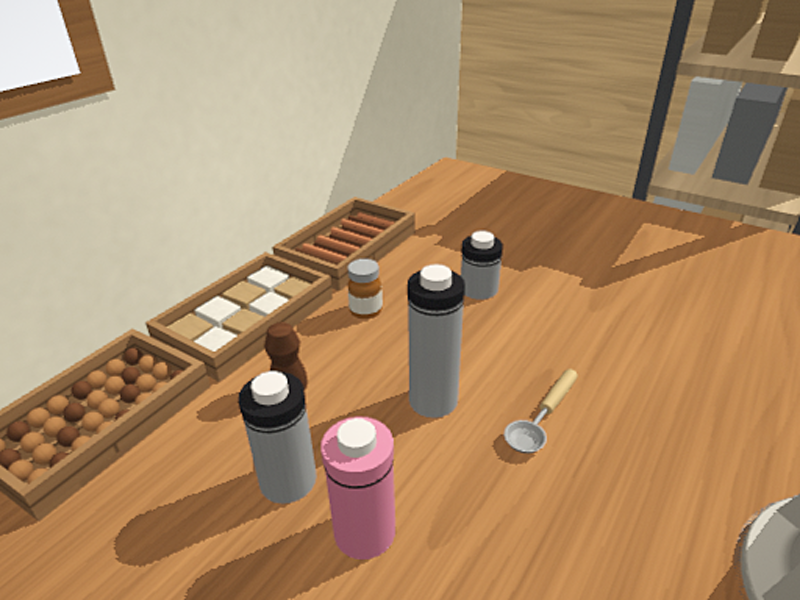

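The scene view (800x600) shows the button tops at about tall (392,249), middle (524,327) and short (214,309). In the side view they are at about (436,275), (270,384) and (483,239). The pink look-alike is at (533,278) in the scene view and (357,437) in the side view. Next I'll enlarge the buttons.

```bash
cat > h.py <<'E'
import numpy as np
from scipy.spatial.transform import Rotation as R
def ray(p,uv):
    d=np.array([(uv[0]-p["cx"])/p["fx"],-(uv[1]-p["cy"])/p["fy"],-1.])
    return np.array(p["position"]),R.from_euler("xyz",p["rotation"]).as_matrix()@d
def at_z(p,uv,z):
    o,d=ray(p,uv); return o+d*(z-o[2])/d[2]
E
python3 - <<'E'
import cv2,numpy as np
rows=[]
for n,c in(("scene",[(392,249),(524,327),(214,309)]),("side",[(436,275),(270,384),(483,239)])):
    im=cv2.imread(f"pics/{n}raw.png");row=[]
    for u,v in c:
        u0,v0=int(u/1.5625)-16,int(v/1.5625)-14;print(n,u0,v0)
        k=cv2.resize(im[v0:v0+32,u0:u0+32],(256,256),interpolation=cv2.INTER_NEAREST)
        for t in range(0,256,64):cv2.line(k,(t,0),(t,255),(0,255,0),1);cv2.line(k,(0,t),(255,t),(0,255,0),1)
        row.append(k)
    rows.append(np.hstack(row))
cv2.imwrite("pics/crops.png",np.vstack(rows))
E
```

```text
scene 234 145
scene 319 195
scene 120 183
side 263 162
side 156 231
side 293 138
```

View pics/crops.png

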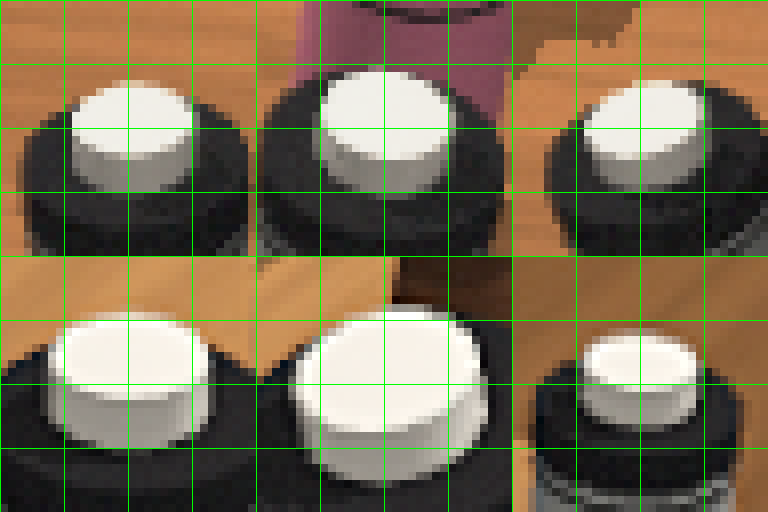

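The crops show the bright top ellipses clearly. Their centres in the crops are scene (134,119), (132,114), (132,121) and side (129,100), (132,113), (128,106).

```bash
python3 - <<'E'
from rig import vision
from h import *
S,D=vision.camera_params("scene"),vision.camera_params("side")
data={"tall":((234,145),(134,119),(263,162),(129,100),204),"mid":((319,195),(132,114),(156,231),(132,113),154),"short":((120,183),(132,121),(293,138),(128,106),104)}
for n,(a,b,c,d,z) in data.items():
    u=np.array(a)+np.array(b)/8-.5; v=np.array(c)+np.array(d)/8-.5
    (o1,d1),(o2,d2)=ray(S,u),ray(D,v)
    t=np.linalg.lstsq(np.c_[d1,-d2],o2-o1,rcond=None)[0];p,q=o1+d1*t[0],o2+d2*t[1]
    print(n,"scene",at_z(S,u,z)[:2].round(1),"side",at_z(D,v,z)[:2].round(1),"tri",((p+q)/2).round(1),"gap",np.linalg.norm(p-q).round(1))
for n,uv,z in(("jar",(280,393),85),("mill",(424,400),105),("pinktop",(533,278),154),("scoop",(380,288),5)):print(n,at_z(S,np.array(uv)/1.5625-.5,z).round())
E
```

```text
tall scene [505.1  -9.6] side [503.3  -7.1] tri [504.3  -9.5 202.9] gap 1.1
mid scene [579.4 194.8] side [577.  197.6] tri [578.4 195.6 152.5] gap 1.7
short scene [ 580.6 -285. ] side [ 578.4 -282.5] tri [ 579.6 -285.5  102.6] gap 0.8
jar [ 706. -127.   85.]
mill [694.  76. 105.]
pinktop [469. 200. 154.]
scoop [365. -74.   5.]
```

Both cameras agree to about 3 mm, and the triangulated heights match the given ones. I'm using tall (504,-8.5), middle (578,196) and short (579.5,-284). I'll shut the fingers, rise, then travel to the tall canister.

Request:
move_arm(series="1 0 0 -1 0 0 0;1 0 0 -1 0 0 0;1 -0.9 -0.95 0 0 0 0;1 -0.9 -0.95 0 0 0 0;1 -0.9 -0.95 0 0 0 0;1 -0.9 -0.95 0 0 0 0;1 -0.9 -0.95 0 0 0 0;1 -0.9 -0.95 0 0 0 0;1 -0.9 -0.95 0 0 0 0;1 -0.9 -0.95 0 0 0 0;1 -0.9 -0.95 0 0 0 0;1 -0.9 -0.95 0 0 0 0;1 0 0 0 0 0 0;1 0 0 0 0 0 0", grip_force=20)

```text
clock: 1.85
eef_pos: [415.3, 131.4, 282.3]
tcp_rot: [-3.136, 0.0, 2.89]
contact_force: [-0.2, 0.5, 0.3]
opening: -0.002
```

Request:
move_arm(series="1 -0.74 -0.69 0 0 0 0;1 -0.74 -0.69 0 0 0 0;1 -0.74 -0.69 0 0 0 0;1 -0.74 -0.69 0 0 0 0;1 0 0 0 0 0 0;1 0 0 0 0 0 0;1 0 0 0 0 0 0")

```text
clock: 2.72
eef_pos: [502.5, 2.0, 281.9]
tcp_rot: [-3.138, -0.003, 2.904]
contact_force: [0.1, 0.4, 0.1]
opening: -0.002
```

```bash
cat > d.py <<'E'
import sys
from rig import r
from h import *
s=r.sense();t=np.array([float(x) for x in sys.argv[1:4]])
print(s["clock"],s["eef_pos"].round(1),s["contact_force"].round(1),"units",(R.from_euler("xyz",s["tcp_rot"]).inv().apply(t-s["eef_pos"])/40).round(3))
E
python3 d.py 504 -8.5 215
```

```text
2.725 [502.5   2.  281.9] [0.1 0.4 0.1] units [-0.104 -0.239  1.674]
```

Request:
move_arm(series="1 -0.1 -0.24 0 0 0 0;1 0 0 0.8 0 0 0;1 0 0 0.6 0 0 0;1 0 0 0.15 0 0 0;1 0 0 0 0 0 0;1 0 0 0 0 0 0;1 0 0 0 0 0 0")

```text
clock: 3.6
eef_pos: [505.0, -7.9, 221.9]
tcp_rot: [-3.139, 0.002, 2.908]
contact_force: [0.6, 0.1, -0.1]
opening: 0.001
```

```bash
python3 d.py 504 -8.5 204; python3 - <<'E'
from rig import vision
import cv2,numpy as np
a=vision.grab_frame("scene")[100:260,170:330];b=vision.grab_frame("side")[110:270,200:360]
cv2.imwrite("pics/tall1.png",cv2.resize(np.hstack([a,b])[:,:,::-1],(800,400),interpolation=cv2.INTER_CUBIC))
E
```

```text
3.6 [505.   -7.9 221.9] [ 0.6  0.1 -0.1] units [ 0.021 -0.019  0.447]
```

View pics/tall1.png

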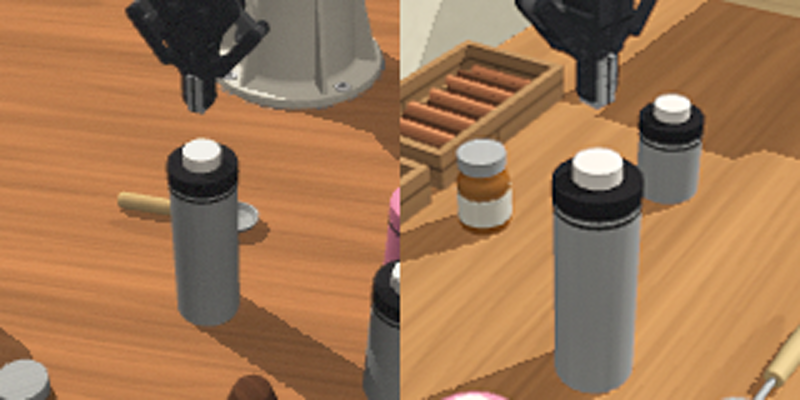

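In both views the tip, at scene crop (200,112) and side crop (600,107), is well centred. The gap to the button top looks bigger than the 18 mm the TCP reading implies, so I'll triangulate the tip.

```bash
python3 - <<'E'
from rig import vision
from h import *
S,D=vision.camera_params("scene"),vision.camera_params("side")
for u,v in(((250.,144.5),(279.5,152.5)),):
    (o1,d1),(o2,d2)=ray(S,u),ray(D,v)
    t=np.linalg.lstsq(np.c_[d1,-d2],o2-o1,rcond=None)[0];p,q=o1+d1*t[0],o2+d2*t[1];print(p,q)
def proj(P,X):
    c=R.from_euler("xyz",P["rotation"]).as_matrix().T@(np.array(X)-P["position"]);return P["cx"]-P["fx"]*c[0]/c[2],P["cy"]+P["fy"]*c[1]/c[2]
for P in(S,D):print(proj(P,(505,-8,222)),proj(P,(505,-8,204)))
E
```

```text
[504.69602539  -8.6944665  245.08200745] [504.10655299  -9.84966661 246.36176322]
(np.float64(250.65304359315013), np.float64(153.042237640069)) (np.float64(250.94316847332595), np.float64(159.4218266467044))
(np.float64(278.24707357492866), np.float64(164.89116021831302)) (np.float64(278.0594596562016), np.float64(173.5029687475509))
```

The tip appears to be about 24 mm higher than the reported TCP, while the horizontal position agrees. I'll go down in small steps and let the force decide.

Request:
move_arm(series="1 0 0 0.1 0 0 0;1 0 0 0.1 0 0 0;1 0 0 0.1 0 0 0;1 0 0 0.1 0 0 0;1 0 0 0.05 0 0 0;1 0 0 0 0 0 0")

```text
clock: 4.45
eef_pos: [504.8, -7.9, 202.4]
tcp_rot: [-3.139, 0.002, 2.908]
contact_force: [-0.3, -0.8, 0.2]
opening: 0.002
```

Request:
move_arm(series="1 0 0 0.1 0 0 0;1 0 0 0.05 0 0 0;1 0 0 0 0 0 0")

```text
clock: 4.82
eef_pos: [505.0, -8.0, 196.1]
tcp_rot: [-3.139, 0.002, 2.908]
contact_force: [-0.1, 0.5, 0.6]
opening: -0.001
```

```bash
python3 d.py 504 -8.5 194; python3 - <<'E'
from rig import vision
import cv2,numpy as np
a=vision.grab_frame("scene")[110:190,210:290];b=vision.grab_frame("side")[120:200,240:320]
cv2.imwrite("pics/tall2.png",cv2.resize(np.hstack([a,b])[:,:,::-1],(800,400),interpolation=cv2.INTER_CUBIC))
E
```

```text
4.825 [505.   -8.  196.1] [-0.1  0.5  0.6] units [ 0.02  -0.019  0.052]
```

View pics/tall2.png

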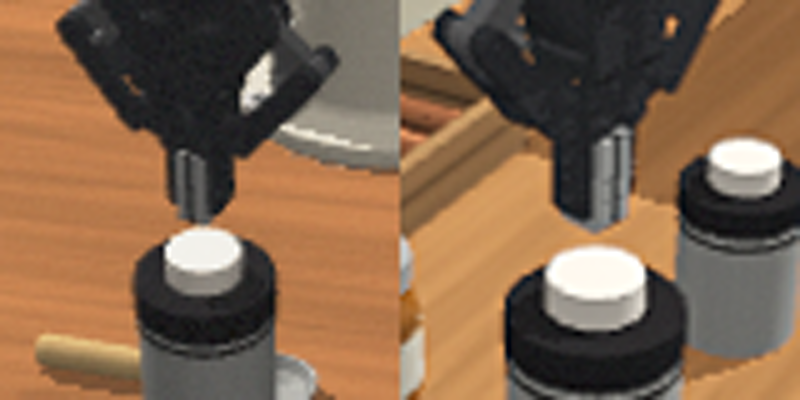

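The fingers are still in the air above the button. The tip, at scene crop (200,222) and side crop (597,228), triangulates to about z 219 against a reported 196. The reported height therefore has an offset of about +23 mm, and I expect contact near a reported 178–181.

Request:
move_arm(series="1 0 0 0.1 0 0 0;1 0 0 0.1 0 0 0;1 0 0 0.05 0 0 0;1 0 0 0 0 0 0")

```text
clock: 5.42
eef_pos: [505.0, -8.0, 185.5]
tcp_rot: [-3.139, 0.002, 2.908]
contact_force: [-0.1, 0.8, -1.0]
opening: 0.0
```

Request:
move_arm(series="1 0 0 0.05 0 0 0;1 0 0 0 0 0 0")

```text
clock: 5.68
eef_pos: [505.1, -8.0, 183.4]
tcp_rot: [-3.139, 0.002, 2.908]
contact_force: [0.9, 0.4, 0.1]
opening: -0.002
```

Request:
move_arm(series="1 0 0 0.05 0 0 0;1 0 0 0 0 0 0")

```text
clock: 5.92
eef_pos: [505.2, -8.0, 181.4]
tcp_rot: [-3.139, 0.003, 2.908]
contact_force: [-0.2, -0.8, 0.4]
opening: 0.002
```

Request:
move_arm(series="1 0 0 0.05 0 0 0;1 0 0 0 0 0 0")

```text
clock: 6.18
eef_pos: [505.2, -8.0, 179.3]
tcp_rot: [-3.139, 0.003, 2.908]
contact_force: [1.3, -0.0, -0.0]
opening: 0.001
```

Request:
move_arm(series="1 0 0 0.05 0 0 0;1 0 0 0 0 0 0")

```text
clock: 6.42
eef_pos: [505.2, -8.0, 177.1]
tcp_rot: [-3.139, 0.003, 2.908]
contact_force: [0.8, 0.6, 0.6]
opening: 0.001
```

Request:
move_arm(series="1 0 0 0.05 0 0 0;1 0 0 0 0 0 0")

```text
clock: 6.68
eef_pos: [505.3, -8.1, 175.1]
tcp_rot: [-3.139, 0.003, 2.908]
contact_force: [0.7, -0.1, 0.2]
opening: 0.002
```

Request:
move_arm(series="1 0 0 0.05 0 0 0;1 0 0 0 0 0 0")

```text
clock: 6.92
eef_pos: [505.4, -8.0, 173.1]
tcp_rot: [-3.139, 0.003, 2.908]
contact_force: [0.1, -0.5, -0.2]
opening: -0.001
```

Request:
move_arm(series="1 0 0 0.05 0 0 0;1 0 0 0 0 0 0")

```text
clock: 7.18
eef_pos: [505.5, -8.0, 171.1]
tcp_rot: [-3.139, 0.003, 2.908]
contact_force: [-0.4, 0.1, 0.3]
opening: -0.0
```

I've felt no force yet, so I'll look again.

```bash
python3 - <<'E'
from rig import r,vision
import cv2,numpy as np
print(r.sense()["joint_efforts"].round(2), r.sense()["wrist_torque"])
a=vision.grab_frame("scene")[130:190,220:280];b=vision.grab_frame("side")[140:200,250:310]
cv2.imwrite("pics/tall3.png",cv2.resize(np.hstack([a,b])[:,:,::-1],(800,400),interpolation=cv2.INTER_CUBIC))
E
```

```text
[ 0.000e+00 -4.648e+01 -3.129e+01 -1.000e-02 -4.000e-02 -0.000e+00] [-0.00760462  0.04702578 -0.00407682]
```

View pics/tall3.png

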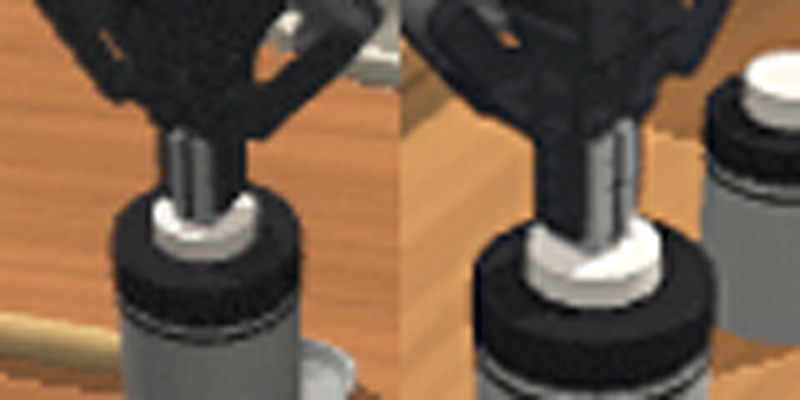

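The fingers now rest centrally on the button. It seems partly down, because its visible side wall is thinner than before. I'll continue to the stop in small steps.

Request:
move_arm(series="1 0 0 0.05 0 0 0")

```text
clock: 7.4
eef_pos: [505.5, -8.1, 169.3]
tcp_rot: [-3.139, 0.003, 2.908]
contact_force: [-1.2, 0.2, 3.2]
opening: -0.0
```

Request:
move_arm(series="1 0 0 0.05 0 0 0")

```text
clock: 7.52
eef_pos: [505.5, -8.1, 167.2]
tcp_rot: [-3.139, 0.003, 2.908]
contact_force: [-0.3, -0.3, 3.6]
opening: -0.001
```

Request:
move_arm(series="1 0 0 0.04 0 0 0")

```text
clock: 7.65
eef_pos: [505.5, -8.1, 165.5]
tcp_rot: [-3.139, 0.003, 2.908]
contact_force: [0.1, 0.2, 3.5]
opening: 0.002
```

Request:
move_arm(series="1 0 0 0.04 0 0 0")

```text
clock: 7.78
eef_pos: [506.5, -8.0, 165.0]
tcp_rot: [-3.139, 0.005, 2.908]
contact_force: [-4.5, -0.5, 22.8]
opening: -0.001
```

Force jumped to 23 N at a reported z of 165, after steady 3.5 N sliding, so that is the hard stop. It corresponds to a true 194, an offset of 29 mm. I'll lift off.

Request:
move_arm(series="1 0 0 -0.2 0 0 0;1 0 0 -0.6 0 0 0;1 0 0 0 0 0 0")

```text
clock: 8.15
eef_pos: [506.3, -8.0, 197.5]
tcp_rot: [-3.139, 0.005, 2.908]
contact_force: [1.0, -0.1, -0.2]
opening: 0.0
```

```bash
python3 d.py 578.5 196 200; python3 - <<'E'
from rig import vision
import cv2,numpy as np
a=vision.grab_frame("scene")[130:190,220:280];b=vision.grab_frame("side")[140:200,250:310]
cv2.imwrite("pics/tall4.png",cv2.resize(np.hstack([a,b])[:,:,::-1],(800,400),interpolation=cv2.INTER_CUBIC))
E
```

```text
8.15 [506.3  -8.  197.5] [ 1.  -0.1 -0.2] units [-0.575  5.379 -0.073]
```

View pics/tall4.png

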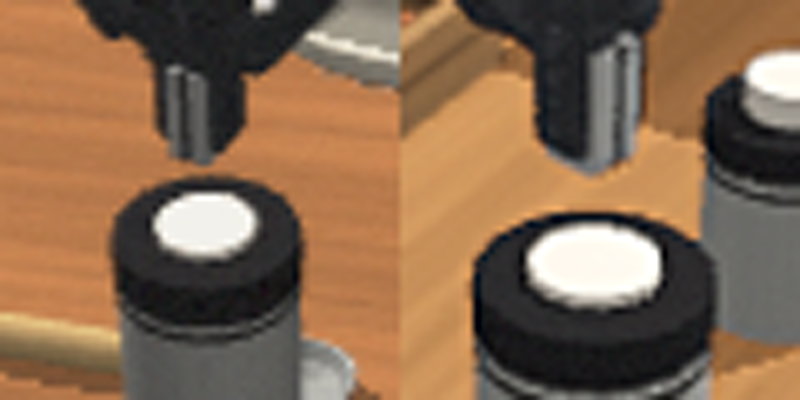

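The tall button is down nearly flush and the canister hasn't moved. Next is the middle one.

Request:
move_arm(series="1 -0.1 0.75 0 0 0 0;1 -0.1 0.75 0 0 0 0;1 -0.1 0.75 0 0 0 0;1 -0.1 0.75 0 0 0 0;1 -0.1 0.75 0 0 0 0;1 -0.05 0.75 0 0 0 0;1 -0.05 0.75 0 0 0 0;1 0 0 0 0 0 0;1 0 0 0 0 0 0;1 0 0 0 0 0 0")

```text
clock: 9.5
eef_pos: [572.9, 194.0, 183.1]
tcp_rot: [-3.131, -0.012, 2.906]
contact_force: [-1.0, -0.1, -0.7]
opening: 0.001
```

```bash
python3 d.py 578.5 196 135
```

```text
9.5 [572.9 194.  183.1] [-1.  -0.1 -0.7] units [-0.139  0.095  1.2  ]
```

Request:
move_arm(series="1 -0.14 0.1 0.1 -0.6 -0.7 0;1 0 0 0.5 0 0 0;1 0 0 0.35 0 0 0;1 0 0 0.1 0 0 0;1 0 0 0 0 0 0;1 0 0 0 0 0 0")

```text
clock: 10.25
eef_pos: [580.8, 194.8, 140.3]
tcp_rot: [3.14, 0.004, 2.904]
contact_force: [0.1, -0.8, 0.3]
opening: -0.001
```

```bash
python3 d.py 578.5 196 129
```

```text
10.25 [580.8 194.8 140.3] [ 0.1 -0.8  0.3] units [0.064 0.015 0.283]
```

Request:
move_arm(series="1 0.05 0.02 0 0 0 0;1 0 0 0.1 0 0 0;1 0 0 0.1 0 0 0;1 0 0 0.05 0 0 0;1 0 0 0.05 0 0 0")

```text
clock: 10.88
eef_pos: [579.6, 196.6, 128.6]
tcp_rot: [3.139, 0.006, 2.904]
contact_force: [-0.5, 0.1, 0.6]
opening: -0.002
```

Request:
move_arm(series="1 0 0 0.05 0 0 0;1 0 0 0.05 0 0 0")

```text
clock: 11.12
eef_pos: [579.6, 196.5, 124.4]
tcp_rot: [3.139, 0.005, 2.904]
contact_force: [0.2, -0.8, 2.7]
opening: -0.001
```

Request:
move_arm(series="1 0 0 0.05 0 0 0")

```text
clock: 11.25
eef_pos: [579.7, 196.6, 122.5]
tcp_rot: [3.139, 0.006, 2.904]
contact_force: [-1.0, 0.1, 2.8]
opening: -0.005
```

Contact came near a reported 125, as predicted, so the stop should be near 115.

Request:
move_arm(series="1 0 0 0.05 0 0 0;1 0 0 0.05 0 0 0")

```text
clock: 11.5
eef_pos: [579.7, 196.6, 118.5]
tcp_rot: [3.139, 0.006, 2.904]
contact_force: [-1.2, 0.0, 3.0]
opening: -0.005
```

Request:
move_arm(series="1 0 0 0.04 0 0 0")

```text
clock: 11.62
eef_pos: [579.7, 196.6, 116.8]
tcp_rot: [3.139, 0.006, 2.904]
contact_force: [-1.8, -0.6, 3.0]
opening: 0.003
```

Request:
move_arm(series="1 0 0 0.04 0 0 0")

```text
clock: 11.75
eef_pos: [579.7, 196.6, 115.2]
tcp_rot: [3.139, 0.006, 2.904]
contact_force: [-1.3, -0.2, 6.5]
opening: -0.002
```

Request:
move_arm(series="1 0 0 0.03 0 0 0")

```text
clock: 11.88
eef_pos: [580.5, 196.9, 115.1]
tcp_rot: [3.138, 0.007, 2.904]
contact_force: [-3.6, -1.6, 20.1]
opening: -0.001
```

The middle button hit its stop (20 N, no further travel). I'll lift and take a verification crop on the way.

Request:
move_arm(series="1 0 0 -0.2 0 0 0;1 0 0 -0.8 0 0 0;1 0 0 -1 0 0 0;1 0 0 -0.8 0 0 0;1 0 0 0 0 0 0")

```text
clock: 12.5
eef_pos: [579.7, 196.6, 229.8]
tcp_rot: [3.138, 0.007, 2.904]
contact_force: [-0.5, 0.8, -0.7]
opening: -0.004
```

```bash
python3 d.py 579.5 -284 220
```

```text
12.5 [579.7 196.6 229.8] [-0.5  0.8 -0.7] units [ -2.822 -11.679   0.221]
```

Request:
move_arm(series="1 -0.22 -0.9 0 0 0 0;1 -0.22 -0.9 0 0 0 0;1 -0.22 -0.9 0 0 0 0;1 -0.22 -0.9 0 0 0 0;1 -0.22 -0.9 0 0 0 0;1 -0.22 -0.9 0 0 0 0;1 -0.22 -0.9 0 0 0 0;1 -0.22 -0.9 0 0 0 0;1 -0.22 -0.9 0 0 0 0;1 -0.22 -0.9 0 0 0 0;1 -0.22 -0.9 0 0 0 0;1 -0.22 -0.9 0 0 0 0;1 0 0 0 0 0 0;1 0 0 0 0 0 0;1 0 0 0 0 0 0")

```text
clock: 14.38
eef_pos: [573.9, -259.3, 211.2]
tcp_rot: [3.138, -0.012, 2.906]
contact_force: [0.3, 0.6, 0.0]
opening: 0.001
```

```bash
python3 d.py 579.5 -284 90
```

```text
14.375 [ 573.9 -259.3  211.2] [0.3 0.6 0. ] units [-0.318 -0.578  3.024]
```

Request:
move_arm(series="1 -0.3 -0.57 0 0.2 -0.7 0;1 0 0 0 0 0 0;1 0 0 0.8 0 0 0;1 0 0 0.8 0 0 0;1 0 0 0.7 0 0 0;1 0 0 0.3 0 0 0;1 0 0 0 0 0 0;1 0 0 0 0 0 0")

```text
clock: 15.38
eef_pos: [583.9, -285.5, 107.0]
tcp_rot: [-3.141, 0.006, 2.909]
contact_force: [0.5, -1.4, 0.3]
opening: -0.007
```

```bash
python3 d.py 579.5 -284 80
```

```text
15.375 [ 583.9 -285.5  107. ] [ 0.5 -1.4  0.3] units [0.119 0.011 0.675]
```

Request:
move_arm(series="1 0.11 0.02 0 0 0 0;1 0 0 0.4 0 0 0;1 0 0 0.15 0 0 0;1 0 0 0 0 0 0;1 0 0 0 0 0 0")

```text
clock: 16.0
eef_pos: [580.7, -284.1, 85.5]
tcp_rot: [-3.14, 0.009, 2.909]
contact_force: [-0.8, 0.1, 0.1]
opening: 0.002
```

```bash
python3 d.py 579.5 -284 75; python3 - <<'E'
from rig import vision
import cv2,numpy as np
a=vision.grab_frame("scene");b=vision.grab_frame("side")
o=[a[165:225,105:165],a[185:245,305:365],b[115:175,280:340],b[220:280,143:203]]
cv2.imwrite("pics/short1.png",cv2.resize(np.vstack([np.hstack(o[:2]),np.hstack(o[2:])])[:,:,::-1],(600,600),interpolation=cv2.INTER_CUBIC))
E
```

```text
16.0 [ 580.7 -284.1   85.5] [-0.8  0.1  0.1] units [ 0.031 -0.005  0.261]
```

View pics/short1.png

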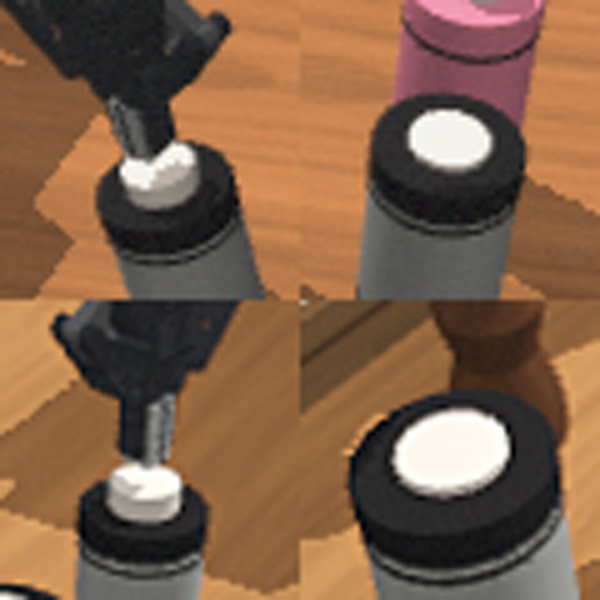

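The middle button (right column) is down nearly flush. The tool (left column) is centred just above the short button.

Request:
move_arm(series="1 0 0 0.1 0 0 0;1 0 0 0.05 0 0 0;1 0 0 0.05 0 0 0")

```text
clock: 16.48
eef_pos: [581.2, -284.3, 77.6]
tcp_rot: [-3.14, 0.01, 2.909]
contact_force: [-0.4, 0.7, 0.9]
opening: 0.0
```

Request:
move_arm(series="1 0 0 0.05 0 0 0;1 0 0 0.05 0 0 0")

```text
clock: 16.73
eef_pos: [581.2, -284.3, 73.5]
tcp_rot: [-3.14, 0.01, 2.909]
contact_force: [-1.5, 0.6, 2.9]
opening: 0.001
```

Request:
move_arm(series="1 0 0 0.05 0 0 0;1 0 0 0.05 0 0 0")

```text
clock: 16.98
eef_pos: [581.2, -284.4, 69.6]
tcp_rot: [-3.14, 0.01, 2.909]
contact_force: [-1.3, 0.9, 3.7]
opening: 0.0
```

Request:
move_arm(series="1 0 0 0.04 0 0 0")

```text
clock: 17.1
eef_pos: [581.2, -284.4, 67.9]
tcp_rot: [-3.14, 0.01, 2.909]
contact_force: [-2.1, 0.6, 3.3]
opening: 0.001
```

Request:
move_arm(series="1 0 0 0.04 0 0 0")

```text
clock: 17.23
eef_pos: [581.2, -284.3, 66.2]
tcp_rot: [-3.14, 0.01, 2.909]
contact_force: [-0.5, 0.0, 3.4]
opening: 0.003
```

Request:
move_arm(series="1 0 0 0.03 0 0 0")

```text
clock: 17.35
eef_pos: [581.3, -284.4, 65.1]
tcp_rot: [-3.14, 0.01, 2.909]
contact_force: [-3.0, 2.5, 14.7]
opening: 0.003
```

Request:
move_arm(series="1 0 0 0.02 0 0 0")

```text
clock: 17.48
eef_pos: [581.4, -284.5, 65.1]
tcp_rot: [-3.14, 0.011, 2.909]
contact_force: [-5.9, 2.6, 15.0]
opening: 0.002
```

Request:
move_arm(series="1 0 0 -0.2 0 0 0;1 0 0 -0.8 0 0 0;1 0 0 -1 0 0 0;1 0 0 -1 0 0 0;1 0 0 -1 0 0 0;1 0 0 0 0 0 0;1 0 0 0 0 0 0")

```text
clock: 18.35
eef_pos: [579.9, -283.8, 229.2]
tcp_rot: [-3.14, 0.011, 2.909]
contact_force: [0.2, 0.1, -0.7]
opening: 0.005
```

```bash
python3 - <<'E'
from rig import vision
import cv2,numpy as np
a=vision.grab_frame("scene");b=vision.grab_frame("side")
cv2.imwrite("pics/final.png",cv2.resize(np.hstack([a[130:290,110:370],b[110:330,140:340][:160]])[:,:,::-1],None,fx=1.7,fy=1.7,interpolation=cv2.INTER_CUBIC))
o=[a[165:225,105:165],a[130:190,220:280],a[185:245,305:365]];p=[b[115:175,280:340],b[140:200,250:310],b[220:280,143:203]]
cv2.imwrite("pics/final2.png",cv2.resize(np.vstack([np.hstack(o),np.hstack(p)])[:,:,::-1],(798,532),interpolation=cv2.INTER_CUBIC))
# displacement of each canister/bystander by differencing against the first picture
for n,im in(("scene",a),("side",b)):
    d=cv2.absdiff(im[:,:,::-1],cv2.imread(f"pics/{n}raw.png")).max(2)>60
    c,_,st,ce=cv2.connectedComponentsWithStats(d.astype(np.uint8))
    print(n,[(tuple(ce[i].round()),int(st[i,4])) for i in range(1,c) if st[i,4]>8])
E
```

```text
scene [((np.float64(64.0), np.float64(3.0)), 76), ((np.float64(347.0), np.float64(10.0)), 33), ((np.float64(308.0), np.float64(17.0)), 29), ((np.float64(259.0), np.float64(26.0)), 267), ((np.float64(347.0), np.float64(46.0)), 484), ((np.float64(84.0), np.float64(37.0)), 183), ((np.float64(274.0), np.float64(30.0)), 15), ((np.float64(335.0), np.float64(36.0)), 29), ((np.float64(278.0), np.float64(52.0)), 700), ((np.float64(318.0), np.float64(62.0)), 277), ((np.float64(108.0), np.float64(54.0)), 35), ((np.float64(499.0), np.float64(66.0)), 454), ((np.float64(72.0), np.float64(57.0)), 11), ((np.float64(89.0), np.float64(75.0)), 476), ((np.float64(112.0), np.float64(111.0)), 1865), ((np.float64(435.0), np.float64(155.0)), 3894), ((np.float64(250.0), np.float64(158.0)), 59), ((np.float64(359.0), np.float64(175.0)), 492), ((np.float64(250.0), np.float64(165.0)), 53), ((np.float64(437.0), np.float64(184.0)), 9), ((np.float64(460.0), np.float64(186.0)), 30), ((np.float64(455.0), np.float64(206.0)), 1176), ((np.float64(469.0), np.float64(192.0)), 17), ((np.float64(135.0), np.float64(196.0)), 
[... 2381 characters left out ...]
 np.float64(246.0)), 203), ((np.float64(76.0), np.float64(243.0)), 29), ((np.float64(96.0), np.float64(242.0)), 25), ((np.float64(64.0), np.float64(252.0)), 29), ((np.float64(39.0), np.float64(256.0)), 35), ((np.float64(94.0), np.float64(253.0)), 12), ((np.float64(72.0), np.float64(258.0)), 34), ((np.float64(27.0), np.float64(264.0)), 40), ((np.float64(62.0), np.float64(266.0)), 36), ((np.float64(37.0), np.float64(269.0)), 36), ((np.float64(69.0), np.float64(271.0)), 11), ((np.float64(27.0), np.float64(283.0)), 87), ((np.float64(54.0), np.float64(280.0)), 22), ((np.float64(1.0), np.float64(284.0)), 15), ((np.float64(16.0), np.float64(297.0)), 55), ((np.float64(26.0), np.float64(301.0)), 19)]
```

View pics/final2.png

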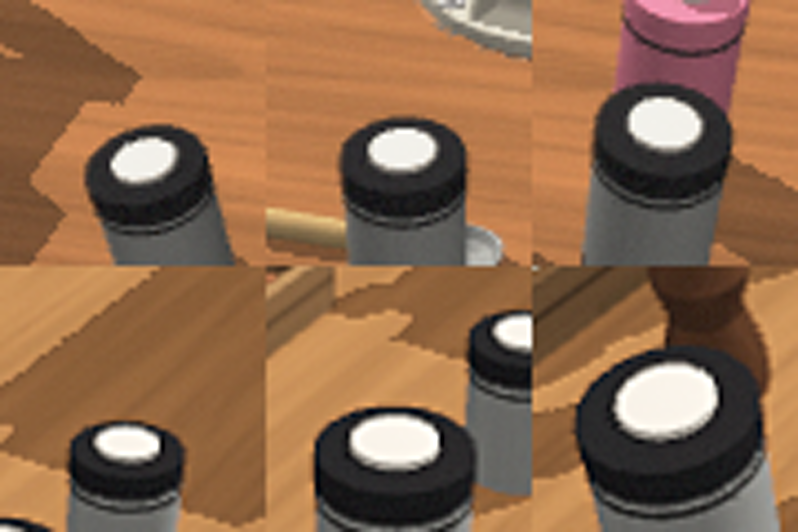

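All three buttons are down to the same low ring. The picture differences near the objects are at the buttons only; the rest look like the arm and its shadow. I'll hand it in.

```bash
python3 -c "
from rig import r
print(r.sense()['contact_force'],r.sense()['clock']);r.sign_off()"
```

```text
[ 0.06344272 -0.28590111  0.19957513] 18.45
the job is handed in; nothing more can be done
```

I pressed the three buttons down to their stops in the order asked (tall, middle, short), using the closed fingertips. I then lifted the arm clear and handed the job in at 18.5 s.

- **Presses:** each button slid at about 3 N. It then hit a hard stop at peak readings of about 23, 20 and 15 N (tall, middle, short), at the heights expected for 10 mm of travel.
- **Final pictures:** all three buttons sit low, almost flush with their lids. Compared with the first pictures, the canisters show changes only at the buttons. I saw no sign that the canisters, jar, mill or spoon had moved. The other differences, including many small ones over the trays, I put down to the arm and its shadow without checking each one.
- **Disagreement:** with the fingers shut, the reported tool height was about 29 mm lower than the real fingertips. The pictures had suggested 23 to 24 mm. I noticed this before first contact, went down in small steps by force, and used the offset for the other two canisters.

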